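Dock the flow meter and snap the flap over it

ROBOT

A 6-joint arm with a two-finger parallel gripper is mounted at the origin on a cart in front of the work surface, level with it; the furniture and walls round the work are solid. World frame = base frame: x ahead of the robot, y to its left, z up, the work surface at z = 0. Lengths are in m, angles in degrees, forces in N, time in s.
With the tool pointing down it reaches from about 0.25 to 0.725 m from the base axis. Payload 9.7 kg.
Tool frame: the origin (TCP) lies midway between the tips of the shut fingers; the grasp point (between the pads) lies bot.grasp_offset behind it (bot.grasp_offset is the distance from the TCP to the grasp point, in m); x points along the fingers, y is the direction in which the jaws open and shut, and the axes are right-handed (so a half turn about x gives the same grasp; the last joint's range is limited). The gripper opens to 85 mm and grips with 20 to 120 N. Pads are 22 mm wide; open, the fingers measure 114 mm over their backs; the gripper's body (76 mm by 85 mm) begins 54 mm behind the grasp point. The pads swing forward as they close: fully open they stand 13 mm farther back than shut.
Start: joints at [73.167, 4.979, 10.078, 95.1, 0, 90], TCP at [0.159, 0.526, 0.231] pointing down, gripper open.
Joint ranges: [-179.16, 179.16], [-48.56, 103.87], [-65.8, 70.77], [-126.05, 130.52], [-82.76, 87.17], [-180, 180]. Speed limits (degrees/s): [127.2, 127.2, 147.25, 180, 180, 180].

INTERFACE

Orientations are given as [roll, pitch, yaw] about the fixed x, y, z axes, in that order (R = Rz(yaw) Ry(pitch) Rx(roll)).
In Python, from workcell import status, camera, bot gives the robot as it stands.
- The arm moves only by the shell command python3 -m jog 'ROWS' [OPENING] [FORCE]. ROWS is text: rows parted by semicolons, each of 4 numbers parted by spaces: the shift along the tool's x, y, z in mm, then the turn about the tool's x in degrees. A call has exactly 8 rows; each row is the pose to reach, as a shift and turn from the pose commanded when the call began, along the tool's axes at that moment; what a row does not reach only later rows make up. A row lasts 1/8 s, in which the tool goes at most 62.5 mm and 10.7 degrees, less where a joint would pass 70% of its speed; a pose out of reach is approached as far as the arm can. A call with a gripper value outside its range is refused whole. OPENING is the opening, from 0 (shut) to 1 (fully open), set as the call begins (- or left out, the last holds). The fingers move at their own pace and stop on an object; FORCE is the grip in N (left out, the last holds). Time passes only in rows, so rows that repeat a pose let the fingers close, or fill a call up. It gives the time, the measured TCP pose, the force and the opening at its end, in the units of the state.
- status.get_obs(): the state, without advancing time (a new reading comes with each control period).
- camera(name): name is "scene" or "top" or "wrist"; returns a dict with "color" (384x512x3 uint8, red, green, blue), "vfov" (degrees; the focal length in pixels is half the picture's height over the tangent of half this angle, whatever the lens; pixels are square), "cx", "cy" (the principal point, pixels), "rvec" (rotation vector, rad) and "tvec" (3), from world to camera coordinates, as OpenCV has them. Camera axes: x right, y down, z forward; pixel columns grow to the right and rows downward; lengths in m; the calibration is good to about 2 mm. A picture is of the moment at which its call begins. There is no depth.
- bot.job_done(): hands the job in, once; it reports no verdict.
The state is a dict: "time": time; "q": joint angles; "qd": joint speeds; "joint_efforts": joint torques, N m; "ee_pos": TCP position; "tcp_rot": TCP orientation; "wrist_force": force on the tool from outside, world axes, zero at the start; "torque": the same for the moment, N m; "opening": finger opening in m.
Only numpy, scipy, OpenCV 4.12 (cv2) and the standard library are available. Lean on these libraries where they do the work, as an engineer would, in place of code of your own. Each camera call takes 0.05 s, during which the arm holds its last target. There are 200 camera calls.

TASK

Lay the hand flow meter gently on its back on the sloping bed of the dock, straight and centred, display at the upper end and its lower end at the bed's lip, and let go of it. Then tip the dock's orange spring flap over its snap point so that it springs shut over the meter. Leave the gauge and the tube cutter where they are.

Things in the scene. Friction and masses are not known exactly. Their poses are not given: they have to be found in the camera images.
- flow_meter: hand flow meter, a grey slab 121 (x) x 67 (y) x 30 (z) mm with a small display and dark keys on its top face, 0.15 to 0.28 kg, lying on its back on the worktop. Origin: middle of its back (underside); x along its length toward the display end, z out of its top face. Solid as a box 120 x 68 x 28 mm, centre of mass at its middle; grip it across its 67 mm width.
- meter_display_end (a point): middle of the meter's display end, 60 mm from its origin along its +x, 14 mm above its back
- dock: fixed dock: aluminium base plate 170 (x) x 150 (y) x 8 mm on the worktop, carrying the sloping grey bed and, at its left (+y), the flap's hinge bracket. Origin on the worktop under the bed's middle; z up, x level, uphill. The plate spans y = -49 to 101 mm.
- bed: sloping grey bed of the dock, rising 30 degrees away from the robot, 52 mm wide, so about 7 mm of the meter overhangs at each side. Origin on its surface, 62 mm above the worktop, where the meter's origin belongs; x uphill along the slope, y left (level), z square out of the surface. The surface ends 85 mm uphill. No side guides; the meter may stay by friction or slide down to the lip.
- bed_lip (a point): middle of the foot of the lip at the bed's lower end, on its inner face, at bed x = -61.5 mm; the lip stands 17 mm out of the surface. With its lower end touching it the meter's origin is at bed x = -1.5 mm.
- flap (a joint): flap angle, rad: 0 = shut stop (parallel to the bed, its 5 mm thickness centred 42 mm out of it, about 9 mm clear of the meter), 2.1 = open stop (leaning out to the left). Starts open. Snap point 1.05: above it the spring drives the flap open, below it shut. The spring gives about 0.2 N m at either stop (2 N at the free edge), falling to nothing at the snap point.
- flap_hinge (a point): middle of the flap's hinge line, which runs along the bed's x at bed y = +74 mm, z = +42 mm. Hinge knuckles of 6 mm radius; a bracket 6 mm thick stands below it at y = 77 to 83 mm, and a small spring strut and crank at its uphill end (bed x = 34 to 48 mm) reach in to y = 60 mm at most.
- flap_edge (a point): middle of the free edge of the orange flap, a frame 54 mm wide (along bed x, centred on x = 0), 100 mm long from the hinge, 5 mm thick, with a clear pane. At angle q this edge is at bed y = 74 - 100 cos q, z = 42 + 100 sin q mm. Pushing the outer (left) face near this edge toward bed -y shuts it; past the snap point it springs shut by itself.
- spare_gauge: bystander: round pressure gauge lying face up, 75 x 58 x 30 mm, origin at the middle of its underside; not to be disturbed
- tube_cutter: bystander: red tube cutter, 29 x 106 x 23 mm, origin at the middle of its underside; not to be disturbed
There are look-alikes about, which are no part of the job. Leave any pink or turquoise look-alike of the flow_meter alone.

How it is judged:
By the outcome, as a careful person would: the job done as asked, in the order asked, and still so for the second after the job is handed in, with the robot touching nothing.
It also fails if it takes over 46 s, if anything falls off the work surface, if the arm or the gripper's body presses on something with over 40 N, if the wrist force passes 120 N, or if a joint passes its speed limit or range.

## Working session

There is one attempt and no reset: what is moved stays moved. The work goes in short steps, Python scripts to look and compute and a shell command to move; the robot and the scene stay as the last step left them, time stands still between calls to the robot, and variables do not carry over. Pictures are saved under pics/ and viewed, about 8 in all and at most 12, crops included, and the job is handed in when it is done.

```bash
ls; mkdir -p pics
cat > h.py <<'E'
import numpy as np, cv2
from workcell import status, camera, bot
from scipy.spatial.transform import Rotation as Rn
def shot(n,fn=None):
    c=camera(n)
    if fn: cv2.imwrite('pics/'+fn,c['color'][:,:,::-1])
    return c
def cam(c):
    R=cv2.Rodrigues(np.array(c['rvec'],float))[0]; t=np.array(c['tvec'],float).ravel()
    f=c['color'].shape[0]/2/np.tan(np.radians(c['vfov'])/2); return R,t,f
def ray(c,u,v):
    R,t,f=cam(c); d=R.T@np.array([(u-c['cx'])/f,(v-c['cy'])/f,1]); return -R.T@t,d/np.linalg.norm(d)
def onz(c,u,v,z):
    o,d=ray(c,u,v); return o+d*(z-o[2])/d[2]
def tri(c1,p1,c2,p2):
    o1,d1=ray(c1,*p1);o2,d2=ray(c2,*p2)
    s=np.linalg.lstsq(np.c_[d1,-d2],o2-o1,rcond=None)[0]
    a=o1+s[0]*d1;b=o2+s[1]*d2; return (a+b)/2,np.linalg.norm(a-b)
def proj(c,P):
    R,t,f=cam(c); q=R@np.array(P)+t; return np.array([c['cx']+f*q[0]/q[2],c['cy']+f*q[1]/q[2]])
def tool():
    o=status.get_obs(); return np.array(o['ee_pos']),Rn.from_euler('xyz',o['tcp_rot'],degrees=True).as_matrix()
E
python3 - <<'E'
from h import *
import pickle
a=shot('scene');b=shot('top')
pickle.dump((a,b),open('c0.pkl','wb'))
cv2.imwrite('pics/a.png',np.hstack([a['color'],b['color']])[:,:,::-1][:, :1024])
im=cv2.imread('pics/a.png'); cv2.imwrite('pics/a1.png',cv2.resize(im[:,:512],(800,600)));cv2.imwrite('pics/a2.png',cv2.resize(im[:,512:],(800,600)))
o=status.get_obs();print(o,bot.grasp_offset)
for c in(a,b):
    print(ray(c,256,192),c['vfov'],c['cx'],c['cy'])
E
```

```text
pics
{'time': 0.1, 'q': array([7.31664783e+01, 5.00747445e+00, 1.00367779e+01, 9.50977858e+01,
       1.65947478e-03, 8.99998136e+01]), 'qd': array([ 0.0221987 , -0.03837891,  0.14691611, -0.05044895,  0.06622763,
        0.05381013]), 'joint_efforts': array([ 4.50690486e-04, -5.21563482e+01,  4.65653300e+01,  1.59575668e-02,
        3.46161210e-05, -9.54027854e-06]), 'ee_pos': array([0.15920781, 0.52623737, 0.23063865]), 'tcp_rot': array([ -91.3883128 ,   89.93149748, -108.22164916]), 'wrist_force': array([0.03979377, 0.575803  , 1.20500521]), 'torque': array([-0.03813388,  0.03248927,  0.04093197]), 'opening': 0.08551814884239502} 0.0187
(array([-0.11357331, -0.63664474,  1.04219249]), array([ 0.5562406 ,  0.37825268, -0.73994683])) 44.3779955688821 252.61712855222655 188.41833987140657
(array([ 0.35405129, -0.12859972,  1.48556922]), array([ 0.14821176,  0.0166491 , -0.98881549])) 47.721917127514025 259.79355898290146 191.05191544180857
```

View pics/a1.png

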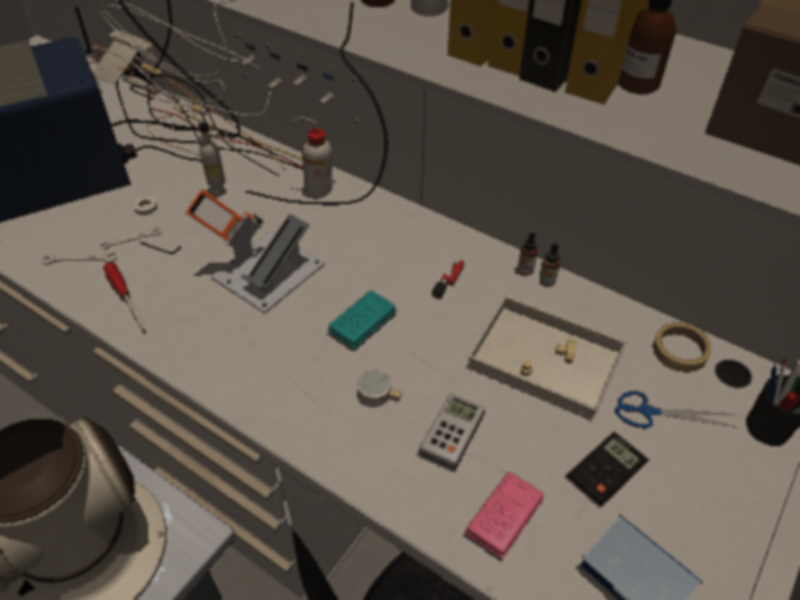

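View pics/a2.png

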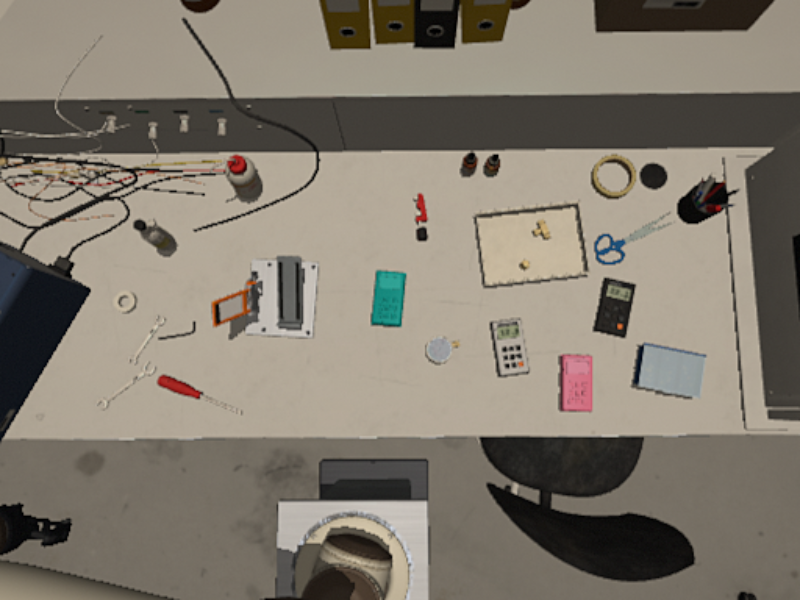

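The top view (800x600) shows four slab candidates: a light-grey one with a display and dark keys at (510,347), turquoise at (388,298), pink at (577,382) and black at (615,307). The grey one fits "grey slab, small display, dark keys". The dock is at (285,297), with the open flap at (232,307). The gauge is at (440,350) and the cutter at (421,217). I'll enlarge to confirm and get corners.

Run:
```python
from h import *
import pickle
a,b=pickle.load(open('c0.pkl','rb'))
A,B=a['color'],b['color']
def crop(I,x,y,w,h,W,H): return cv2.resize(I[y:y+h,x:x+w],(W,H),interpolation=cv2.INTER_CUBIC)
# each 80x60 -> 400x300 (x5)
t=np.hstack([crop(B,290,192,80,60,400,300),crop(B,130,158,80,60,400,300)])
s=np.hstack([crop(A,250,240,80,60,400,300),crop(A,115,115,100,75,400,300)])
cv2.imwrite('pics/b.png',np.vstack([t,s])[:,:,::-1])
# meter: saturation low & bright-vs-table
hsv=cv2.cvtColor(B,cv2.COLOR_RGB2HSV)
for (x,y) in [(326,240),(318,222),(326,230),(300,240),(345,215)]: print(x,y,B[y,x],hsv[y,x])
for p in [(319,206),(331,206),(337,239),(318,241),(281,224),(269,139),(283,284)]:
    print(p,onz(b,*p,0.03))
```

```text
326 240 [121 113 101] [ 18  42 121]
318 222 [178 168 156] [ 16  32 178]
326 230 [146 139 128] [ 18  31 146]
300 240 [180 169 152] [ 18  40 180]
345 215 [180 170 153] [ 19  38 180]
(319, 206) [ 0.52313066 -0.31625079  0.03      ]
(331, 206) [ 0.52287906 -0.3566358   0.03      ]
(337, 239) [ 0.41217427 -0.37329359  0.03      ]
(318, 241) [ 0.40590194 -0.30991384  0.03      ]
(281, 224) [ 0.46322368 -0.18747344  0.03      ]
(269, 139) [ 0.75704835 -0.14972153  0.03      ]
(283, 284) [ 0.26619544 -0.1915669   0.03      ]
```

View pics/b.png

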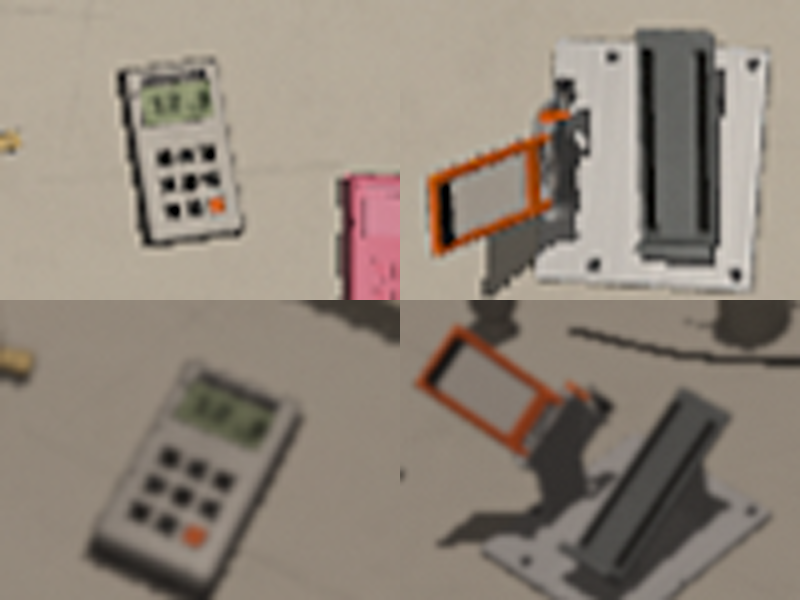

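The crop confirms it: grey slab, display at the far end, dark keys and one orange key. Meter top-face corners in the crop are (120,68), (213,58), (242,232) and (148,243). Dock plate corners are (555,40), (770,47), (750,290) and (536,280).

Run:
```python
from h import *
import pickle
a,b=pickle.load(open('c0.pkl','rb'))
T=lambda u,v,x0,y0,s:((u+.5)/s-.5+x0,(v+.5)/s-.5+y0)
m=np.array([onz(b,*T(u,v,290,192,5),.03) for u,v in [(124,70),(213,58),(242,232),(148,240)]])
print('meter',m.round(3),m.mean(0)); 
ax=(m[0]+m[1]-m[2]-m[3])/2;print(np.linalg.norm(ax),np.linalg.norm(m[0]-m[1]),np.degrees(np.arctan2(ax[1],ax[0])))
m=np.array([onz(a,*T(u,v-300,250,240,5),.03) for u,v in [(187,360),(300,402),(213,598),(92,542)]]);print('meter scene',m.round(3),m.mean(0))
d=np.array([onz(b,*T(u-400,v,130,158,5),.008) for u,v in [(555,40),(770,47),(750,290),(536,280)]])
print('plate',d.round(3),d.mean(0)); ax=(d[0]+d[1]-d[2]-d[3])/2;ay=(d[0]+d[3]-d[1]-d[2])/2
print(np.linalg.norm(ax),np.linalg.norm(ay),np.degrees(np.arctan2(ax[1],ax[0])),np.degrees(np.arctan2(-ay[0],ay[1])))
u=ax/np.linalg.norm(ax);v=np.array([-u[1],u[0],0]);print('origin',d.mean(0)-.026*v)
# bed surface corners: upper end z=.062+.085*.5, 
for p in [(638,30),(714,32)]: print('bedtop',onz(b,*T(p[0]-400,p[1],130,158,5),.1045))
for p in [(640,240),(716,240)]: print('lip',onz(b,*T(p[0]-400,p[1],130,158,5),.0313+.0147))
```

```text
meter [[ 0.525 -0.301  0.03 ]
 [ 0.532 -0.361  0.03 ]
 [ 0.415 -0.377  0.03 ]
 [ 0.411 -0.314  0.03 ]] [ 0.47073084 -0.33812703  0.03      ]
0.11638275200981983 0.060662933901554805 7.155137772477197
meter scene [[ 0.52  -0.304  0.03 ]
 [ 0.531 -0.366  0.03 ]
 [ 0.41  -0.388  0.03 ]
 [ 0.402 -0.323  0.03 ]] [ 0.46596606 -0.34529335  0.03      ]
plate [[0.671 0.228 0.008]
 [0.665 0.078 0.008]
 [0.495 0.089 0.008]
 [0.503 0.236 0.008]] [0.58334664 0.15794621 0.008     ]
0.1687938376476326 0.1485372534355857 -3.2954356237444373 -2.658618211720359
origin [0.58185204 0.13198921 0.008     ]
bedtop [0.65620579 0.15081974 0.1045    ]
bedtop [0.65452405 0.10124779 0.1045    ]
lip [0.52555921 0.15795405 0.046     ]
lip [0.52524176 0.10706619 0.046     ]
```

Both views agree within 8 mm: meter centre about (0.469,-0.341) with yaw about 8°, dock origin about (0.582,0.132) with yaw about -3°. The tool only rolls about its own axis, so it always points down. I'll grip a little below the meter's middle and let it pivot in the pads as its display end touches the slope.

```bash
cat >> h.py <<'E'
def plan(pos,yaw):
    """shift in tool axes (mm) and turn (deg) so that TCP is at pos, tool y along +-(meter y at this yaw)"""
    p,R=tool(); d=R.T@(np.array(pos)-p)*1000
    w=np.radians(yaw); y=np.array([-np.sin(w),np.cos(w),0]); 
    l=R.T@y; ang=np.degrees(np.arctan2(l[2],l[1])); ang=(ang+90)%180-90
    return d.round(1),round(ang,1)
E
python3 - <<'E'
from h import *
p,R=tool();print(R.round(3))
print(plan([.454,-.343,.2],8))
E
```

```text
[[-0.     0.29   0.957]
 [-0.001  0.957 -0.29 ]
 [-1.    -0.001 -0.   ]]
(array([  31.5, -746.6,  533.9]), np.float64(-24.8))
```

```bash
python3 -m jog '0 -40 28 -1; 0 -90 64 -3; 0 -140 100 -5; 0 -190 136 -7; 0 -240 172 -9; 0 -290 207 -11; 0 -340 243 -13; 0 -390 279 -15' 1 20; python3 -c "
from h import *
print(status.get_obs()['q'].round(1),plan([.454,-.343,.2],8))"
```

```text
time: 1.1
ee_pos: [0.3134, 0.0705, 0.2313]
tcp_rot: [14.7, 90.0, 13.0]
wrist_force: [1.7, 1.3, 0.1]
opening: 0.0855
[ 12.7 -26.  -16.3  99.7   0.   14.4] (array([  31.3, -409.1,  153. ]), np.float64(-9.7))
```

```bash
python3 -m jog '4 -50 19 -1; 8 -105 39 -3; 12 -160 60 -5; 16 -215 80 -6; 20 -270 101 -8; 24 -325 121 -10; 28 -375 140 -10; 31 -409 153 -10'
python3 - <<'E'
from h import *
import pickle
print(status.get_obs()['q'].round(1),tool(),plan([.454,-.343,.2],8))
c=shot('wrist','w1.png');pickle.dump(c,open('w1.pkl','wb'));print(ray(c,256,192),c['vfov'])
for P in [(.469,-.341,.03)]: print(proj(c,P))
E
```

```text
time: 2.1
ee_pos: [0.4533, -0.3435, 0.1991]
tcp_rot: [137.6, 89.9, 145.7]
wrist_force: [0.6, 0.3, 0.7]
opening: 0.0855
[-37.2   7.1   8.8  91.8  -0.  -45.2] (array([ 0.45327684, -0.3434888 ,  0.19909289]), array([[-1.09400975e-03, -1.40751030e-01,  9.90044419e-01],
       [ 7.45915498e-04,  9.90044621e-01,  1.40751883e-01],
       [-9.99999123e-01,  8.92473407e-04, -9.78130093e-04]])) (array([-0.9,  0.4,  0.8]), np.float64(0.1))
(array([ 0.38088462, -0.3538874 ,  0.34281286]), array([ 0.27691259,  0.04078375, -0.96002922])) 67.62576846845003
[255.91257839 190.18189599]
```

View pics/w1.png

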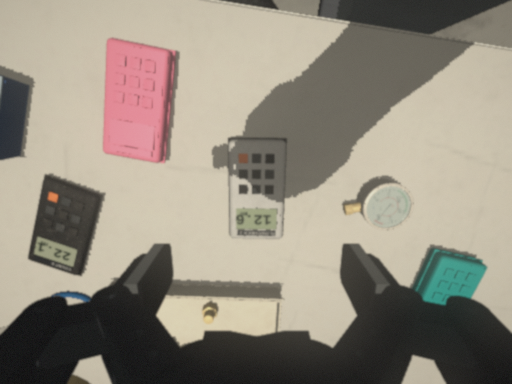

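The wrist view shows the grey meter's top face at (230,138)-(286,138)-(284,238)-(230,238), with the display end toward the fingers (+x).

Run:
```python
from h import *
import pickle
c=pickle.load(open('w1.pkl','rb'))
m=np.array([onz(c,*p,.029) for p in [(230,138),(286,138),(284,238),(230,238)]])
ctr=m.mean(0);ax=(m[2]+m[3]-m[0]-m[1])/2
yaw=np.arctan2(ax[1],ax[0]);print(m.round(3),ctr,np.linalg.norm(ax),np.linalg.norm(m[0]-m[1]),np.degrees(yaw))
g=ctr-.015*np.array([np.cos(yaw),np.sin(yaw),0])
print(plan([g[0],g[1],.001],np.degrees(yaw)))
```

```text
[[ 0.415 -0.377  0.029]
 [ 0.407 -0.317  0.029]
 [ 0.523 -0.299  0.029]
 [ 0.533 -0.363  0.029]] [ 0.46950817 -0.3391246   0.029     ] 0.11810889767912877 0.060459694901072836 7.648601306512107
(array([196.7,   4.7,   1.7]), np.float64(0.4))
```

```bash
python3 -m jog '20 4.7 1.7 0; 60 4.7 1.7 0; 100 4.7 1.7 0; 135 4.7 1.7 0; 160 4.7 1.7 0; 178 4.7 1.7 0; 190 4.7 1.7 0; 196 4.7 1.7 0' 1 20; python3 -m jog '0 0 0 0;0 0 0 0;0 0 0 0;0 0 0 0;0 0 0 0;0 0 0 0;0 0 0 0;0 0 0 0' 0 20
```

```text
time: 3.15
ee_pos: [0.4543, -0.3365, 0.004]
tcp_rot: [121.9, 90.0, 130.1]
wrist_force: [-0.4, 0.1, 0.2]
opening: 0.0858
time: 4.15
ee_pos: [0.4546, -0.3367, 0.0051]
tcp_rot: [-45.3, 89.9, -37.1]
wrist_force: [-0.3, -0.3, 5.0]
opening: 0.0667
```

```bash
python3 -c "
from h import *
print(plan([.5642,.1329,.16],-3))"
```

```text
(array([-155.2,  449.2,  175.3]), np.float64(11.2))
```

```bash
python3 -m jog '-10 0 0 0; -35 0 0 0; -70 0 0 0; -105 0 0 0; -135 20 8 1; -155 60 24 2; -155 110 44 3; -155 165 65 4'; python3 -m jog '0 50 19 1; 0 100 38 2; 0 150 57 3; 0 195 74 4; 0 230 88 5; 0 255 97 6; 0 265 102 6.6; 0 269 103 7'
python3 - <<'E'
from h import *
import pickle
print(tool()[0],plan([.5642,.1329,.16],-3))
c=shot('wrist','w2.png');pickle.dump(c,open('w2.pkl','wb'))
s=shot('scene');t=shot('top');pickle.dump((s,t),open('c2.pkl','wb'))
o=np.array([.582,.132,0]);w=np.radians(-3);u=np.array([np.cos(w),np.sin(w),0]);v=np.array([-u[1],u[0],0])
bd=lambda x,y,z:o+u*(x*.866-z*.5)/1e3+v*y/1e3+np.array([0,0,(62+x*.5+z*.866)/1e3])
for P in [(85,26,0),(85,-26,0),(-61.5,26,17),(-61.5,-26,17)]: print(P,proj(c,bd(*P)))
C=np.hstack([cv2.resize(s['color'][90:210,100:260],(640,480)),])
cv2.imwrite('pics/s2.png',C[:,:,::-1])
E
```

```text
time: 5.15
ee_pos: [0.4951, -0.1625, 0.1596]
tcp_rot: [28.7, 90.0, 32.8]
wrist_force: [1.0, -0.3, -1.7]
opening: 0.0662
time: 6.15
ee_pos: [0.5782, 0.1119, 0.1591]
tcp_rot: [-155.2, 90.0, -158.1]
wrist_force: [0.3, -0.5, -2.1]
opening: 0.0666
[0.57820997 0.11190266 0.15913479] (array([ -0.9,  20.3, -15. ]), np.float64(0.2))
(85, 26, 0) [312.51646049 300.49877694]
(85, -26, 0) [248.50753015 300.32352372]
(-61.5, 26, 17) [309.13963873 125.31641713]
(-61.5, -26, 17) [249.55797372 125.10128843]
```

View pics/w2.png

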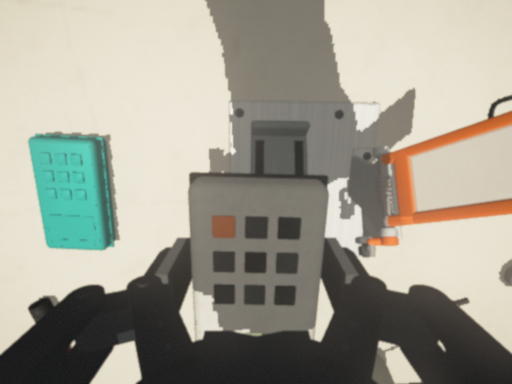

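View pics/s2.png

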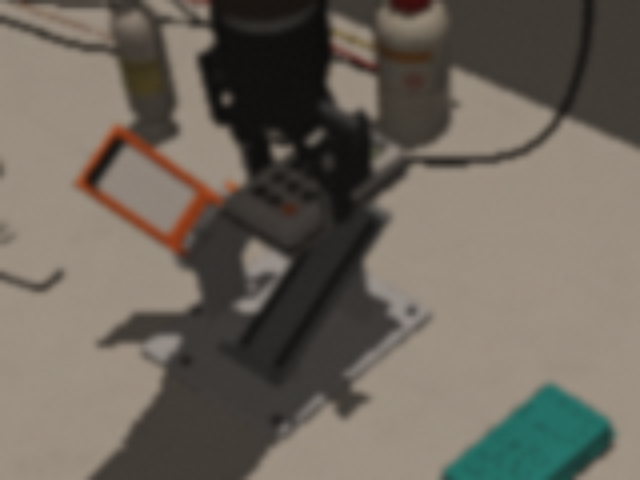

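The wrist view shows the lip top at (252,122)-(309,122), where I predicted (249.5,125)-(309,125). The plate's near corners are at (230,101) and (379,101), and the meter's lower top edge runs (190,175)-(327,175).

Run:
```python
from h import *
import pickle
c=pickle.load(open('w2.pkl','rb'))
L=[onz(c,*p,.046) for p in [(252,122),(309,122)]];print('lip outer/inner top',L,np.linalg.norm(L[0]-L[1]))
P=[onz(c,*p,.008) for p in [(230,101),(379,102)]];print('plate',P,np.linalg.norm(P[0]-P[1]),np.degrees(np.arctan2(-(P[1]-P[0])[0],(P[1]-P[0])[1])))
p,R=tool()
for z in(p[2]-.005+.028,):
  for q in [(190,175),(327,175)]: print('meter end in tool',R.T@(onz(c,*q,z)-p)*1e3)
print('plate in tool',[(R.T@(x-p)*1e3).round(1) for x in P],'lip',[(R.T@(x-p)*1e3).round(1) for x in L])
```

```text
lip outer/inner top [array([0.51644411, 0.11153559, 0.046     ]), array([0.51886471, 0.16105886, 0.046     ])] 0.04958239214458602
plate [array([0.49714267, 0.09048749, 0.008     ]), array([0.50519434, 0.23621023, 0.008     ])] 0.1459450020977605 -3.16257059431354
meter end in tool [-22.98650667 -27.57537997 -45.59889536]
meter end in tool [-22.99757465  31.34237022 -45.66201352]
plate in tool [array([151.4, -24.7, -79.8]), array([151.4, 121.3, -79.1])] lip [array([113.4,  -2.7, -61.6]), array([113.4,  46.9, -61.7])]
```

```bash
python3 -m jog '0 8 -5 0; 0 16 -10 0.1; 0 20.3 -13 0.2; 8 20.3 -13 0.2; 18 20.3 -13 0.2; 30 20.3 -13 0.2; 40 20.3 -13 0.2; 46 20.3 -13 0.2';python3 -m jog '2 0 0 0; 4 0 0 0; 6 0 0 0; 8 0 0 0;10 0 0 0;12 0 0 0;14 0 0 0;16 0 0 0';python3 -m jog '1 0 0 0; 2 0 0 0; 3 0 0 0; 4 0 0 0;5 0 0 0;6 0 0 0;7 0 0 0;8 0 0 0'
```

```text
time: 7.3
ee_pos: [0.5661, 0.1326, 0.1122]
tcp_rot: [-163.7, 89.9, -166.7]
wrist_force: [-0.3, 1.0, -2.5]
opening: 0.0664
time: 8.3
ee_pos: [0.566, 0.1326, 0.0973]
tcp_rot: [-140.1, 90.0, -143.2]
wrist_force: [-5.1, -1.4, 1.1]
opening: 0.0664
time: 9.3
ee_pos: [0.5659, 0.1329, 0.0893]
tcp_rot: [174.1, 90.0, 171.1]
wrist_force: [-5.7, -0.4, 0.9]
opening: 0.0666
```

```bash
python3 -m jog '2 0 0 0; 4 0 0 0; 6 0 0 0; 8 0 0 0;10 0 0 0;12 0 0 0;14 0 0 0;16 0 0 0';python3 -m jog '1 0 0 0; 2 0 0 0; 3 0 0 0; 4 0 0 0;5 0 0 0;6 0 0 0;7 0 0 0;8 0 0 0'
python3 - <<'E'
from h import *
c=shot('scene')['color'];w=shot('wrist')['color']
C=np.hstack([cv2.resize(c[100:190,115:235],(400,300),interpolation=2),cv2.resize(w,(400,300))])
cv2.imwrite('pics/s3.png',C[:,:,::-1])
E
```

```text
time: 10.3
ee_pos: [0.5665, 0.1328, 0.0733]
tcp_rot: [10.0, 90.0, 6.9]
wrist_force: [-3.9, 0.4, 0.6]
opening: 0.067
time: 11.3
ee_pos: [0.5664, 0.1328, 0.0652]
tcp_rot: [19.0, 90.0, 16.0]
wrist_force: [-0.1, 0.3, 1.0]
opening: 0.0664
```

View pics/s3.png

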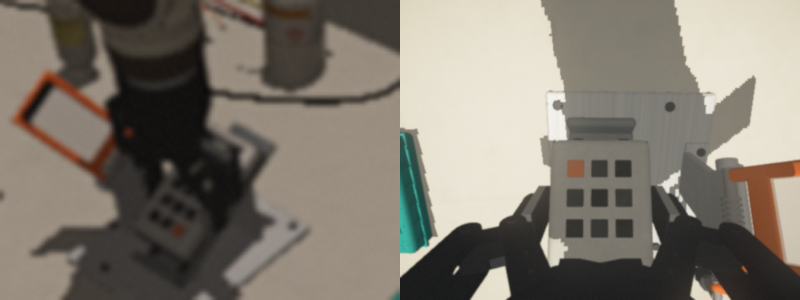

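The meter is pivoting to the bed's slope, centred over the lip. I'll continue slowly.

```bash
python3 -m jog '0.5 0 0 0; 1 0 0 0; 1.5 0 0 0; 2 0 0 0;2 0 0 0;2 0 0 0;2 0 0 0;2 0 0 0';python3 -m jog '0.5 0 0 0; 1 0 0 0; 1.5 0 0 0; 2 0 0 0;2 0 0 0;2 0 0 0;2 0 0 0;2 0 0 0'
```

```text
time: 12.4
ee_pos: [0.5663, 0.1328, 0.0633]
tcp_rot: [173.8, 90.0, 170.8]
wrist_force: [-0.4, 0.1, 0.5]
opening: 0.0663
time: 13.4
ee_pos: [0.5663, 0.1328, 0.0612]
tcp_rot: [-167.6, 90.0, -170.6]
wrist_force: [0.4, -0.1, 0.0]
opening: 0.0665
```

```bash
python3 -m jog '0.5 0 -0.9 0; 1 0 -1.7 0; 1.5 0 -2.6 0; 2 0 -3.5 0; 2.2 0 -3.5 0; 2.5 0 -3.5 0; 2.8 0 -3.5 0; 3 0 -3.5 0';python3 - <<'E'
from h import *
import pickle
w=shot('wrist');pickle.dump(w,open('w4.pkl','wb'));cv2.imwrite('pics/w4.png',cv2.resize(w['color'][90:350,130:386],(600,600),interpolation=2)[:,:,::-1])
E
```

```text
time: 14.4
ee_pos: [0.5628, 0.133, 0.0583]
tcp_rot: [-165.7, 90.0, -168.8]
wrist_force: [-1.1, -0.5, 1.6]
opening: 0.0666
```

View pics/w4.png

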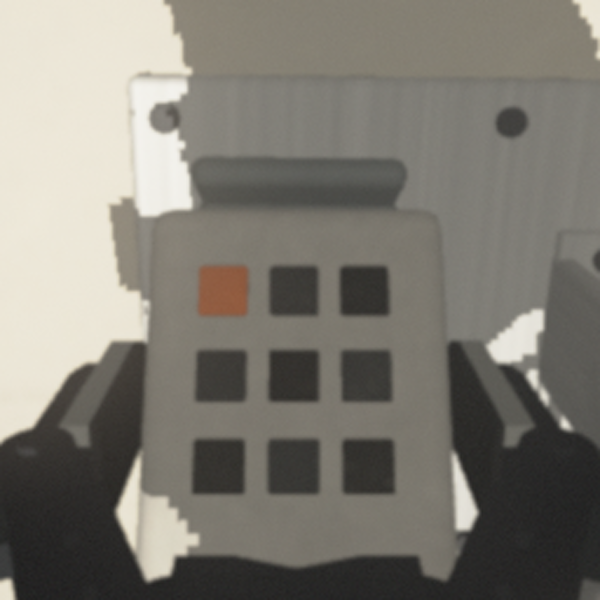

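Here the lip spans crop columns 193–405 and rows 158–207. The meter's lower top edge spans columns 152–440 at row about 210, centred within 1 mm of the lip. Next I'll check the gap to the lip.

Run:
```python
from h import *
import pickle
c=pickle.load(open('w4.pkl','rb'))
w=np.radians(-3);u=np.array([np.cos(w),np.sin(w),0]);v=np.array([-u[1],u[0],0])
o=np.array([.582,.132,.062]);ex=u*.866+np.array([0,0,.5]);n=-u*.5+np.array([0,0,.866])
k=600/260;
def bed(U,V,z):
    s,d=ray(c,130+U/(600/256),90+V/k); t=((o+n*z-s)@n)/(d@n); P=s+d*t-o; return np.array([P@ex,P@v,P@n])*1e3
for q in [(299,158,.017),(299,183,.017),(299,207,.017),(193,170,.017),(405,170,.017),(152,213,.029),(440,213,.029),(296,210,.029)]: print(q,bed(*q).round(1))
g=cv2.cvtColor(c['color'],cv2.COLOR_RGB2GRAY); print(g[150:190,257].tolist())
for p in[(130,75),(600,80)]:
    P=onz(c,130+p[0]/(600/256),90+p[1]/k,.008)-o;print('plate near',P@u*1e3,P@v*1e3)
```

```text
(299, 158, 0.017) [-66.   1.  17.]
(299, 183, 0.017) [-59.7   1.   17. ]
(299, 207, 0.017) [-53.7   1.   17. ]
(193, 170, 0.017) [-62.9 -24.   17. ]
(405, 170, 0.017) [-62.9  26.   17. ]
(152, 213, 0.029) [-48.9 -30.5  29. ]
(440, 213, 0.029) [-48.9  31.   29. ]
(296, 210, 0.029) [-49.6   0.2  29. ]
[129, 129, 128, 129, 129, 129, 128, 125, 108, 92, 89, 90, 92, 94, 95, 96, 94, 93, 90, 86, 82, 80, 79, 77, 77, 78, 78, 78, 83, 89, 97, 106, 109, 114, 116, 119, 118, 120, 121, 120]
plate near -83.3623793258511 -46.224621930140046
plate near -81.96927015968004 85.7493382201725
```

```bash
cat > pnp.py <<'E'
from h import *
import pickle
def keys(c,box,thr=None):
    x,y,X,Y=box; I=c['color'][y:Y,x:X].astype(int)
    R_,G_,B_=I[:,:,0],I[:,:,1],I[:,:,2]
    m=((I.max(2)<62)|((R_>B_+35))).astype(np.uint8)
    n,l,s,ce=cv2.connectedComponentsWithStats(m)
    k=[ce[i]+[x,y] for i in range(1,n) if 60<s[i,4]<900 and .75<s[i,2]/s[i,3]<1.35]
    return np.array(sorted(k,key=lambda p:(round(p[1]/22),p[0])))
def grid(k):
    k=k[np.argsort(k[:,1])]; return np.vstack([r[np.argsort(r[:,0])] for r in (k[:3],k[3:6],k[6:9])])
E
python3 - <<'E'
from pnp import *
c2=pickle.load(open('w2.pkl','rb'));c4=pickle.load(open('w4.pkl','rb'))
k2=keys(c2,(205,205,315,315));k4=keys(c4,(205,195,310,310));print(len(k2),len(k4));print(k2.round(1).tolist(),k4.round(1).tolist())
E
```

```text
8 9
[[223.0, 226.4], [257.7, 228.1], [288.5, 227.6], [255.1, 261.9], [283.7, 263.8], [223.9, 293.7], [254.5, 294.1], [284.4, 294.8]] [[224.8, 215.6], [257.2, 215.3], [285.0, 215.5], [255.0, 252.5], [285.8, 251.7], [227.8, 253.6], [222.8, 291.6], [255.0, 292.0], [286.5, 291.5]]
```

Run:
```python
from pnp import *
c2=pickle.load(open('w2.pkl','rb'));c4=pickle.load(open('w4.pkl','rb'))
p2=np.array([.5782,.1119,.1591]);w=np.radians(-3.2)
ux=np.array([np.cos(w),np.sin(w),0]);uy=np.array([-ux[1],ux[0],0])
k2=[(224,226.7),(256,227),(288.7,227.3),(224,262),(256,262),(286,262.5),(224,294),(255,294.3),(286,294.7)]
W=[onz(c2,*k,p2[2]-.005+.028)-p2 for k in k2]
M=np.array([[P@ux,P@uy,0] for P in W])*1e3;
rows=M[:,0].reshape(3,3).mean(1);cols=M[:,1].reshape(3,3).mean(0);print(rows,cols)
# meter frame, tool-relative: grip at meter x=-15 ; symmetrical columns
rows=rows-15; cp=(cols[2]-cols[0])/2
O=np.array([[r,cc,28.] for r in rows for cc in(-cp,0,cp)])
k4=np.array([(130+a/2.34375,90+b/2.3077) for a,b in [(223,291),(293,291),(364,291),(220,376),(293,376),(367,376),(218,466),(293,466),(369,466)]])
R,t,f=cam(c4);K=np.array([[f,0,c4['cx']],[0,f,c4['cy']],[0,0,1.]])
n,rv,tv,err=cv2.solvePnPGeneric(O,k4,K,None,flags=cv2.SOLVEPNP_IPPE)
for r,tt,e in zip(rv,tv,err):
    Rm=R.T@cv2.Rodrigues(r)[0];pos=R.T@(tt.ravel()/1e3-t);print('pos',pos.round(4),'x axis',Rm[:,0].round(3),'slope',np.degrees(np.arcsin(Rm[2,0])).round(1),'z',Rm[:,2].round(2),'err',e)
```

```text
[-21.35026171  -3.35909392  14.38632258] [-15.04808379  -0.0774887   14.69620929]
pos [0.587  0.1312 0.0674] x axis [ 0.804 -0.041  0.593] slope 36.4 z [-0.59  0.04  0.8 ] err [0.21262429]
pos [0.5828 0.1317 0.0594] x axis [ 0.937 -0.049  0.345] slope 20.2 z [-0.34  0.02  0.94] err [0.52679514]
```

```bash
python3 -m jog '0.5 0 -0.9 0; 1 0 -1.7 0; 1.5 0 -2.6 0; 1.5 0 -2.6 0; 1.5 0 -2.6 0; 1.5 0 -2.6 0; 1.5 0 -2.6 0; 1.5 0 -2.6 0'; python3 -m jog '0.5 0 -0.9 0; 1 0 -1.7 0; 1.5 0 -2.6 0; 1.5 0 -2.6 0; 1.5 0 -2.6 0; 1.5 0 -2.6 0; 1.5 0 -2.6 0; 1.5 0 -2.6 0'
```

```text
time: 15.45
ee_pos: [0.5601, 0.1331, 0.0567]
tcp_rot: [-174.5, 90.0, -177.5]
wrist_force: [-1.6, -0.6, 1.4]
opening: 0.0665
time: 16.45
ee_pos: [0.5576, 0.1333, 0.0552]
tcp_rot: [173.7, 90.0, 170.6]
wrist_force: [-1.8, 0.3, 1.8]
opening: 0.0666
```

Run:
```python
from pnp import *
w=shot('wrist');pickle.dump(w,open('w5.pkl','wb'))
g=cv2.cvtColor(w['color'],cv2.COLOR_RGB2GRAY); print(g[110:210,240].tolist())
cv2.imwrite('pics/w5.png',cv2.resize(w['color'][90:350,130:386],(600,600),interpolation=2)[:,:,::-1])
```

```text
[129, 129, 130, 130, 130, 130, 129, 130, 130, 130, 131, 129, 130, 129, 130, 130, 130, 130, 131, 128, 125, 122, 123, 124, 126, 127, 128, 128, 128, 127, 128, 128, 129, 127, 128, 127, 128, 128, 126, 128, 128, 129, 128, 126, 127, 129, 128, 128, 128, 127, 128, 127, 127, 127, 127, 127, 126, 125, 108, 92, 91, 94, 97, 97, 98, 98, 98, 98, 95, 94, 98, 107, 112, 117, 118, 121, 121, 121, 123, 124, 124, 123, 122, 123, 122, 122, 120, 122, 122, 122, 122, 123, 123, 124, 122, 122, 122, 121, 120, 121]
```

View pics/w5.png

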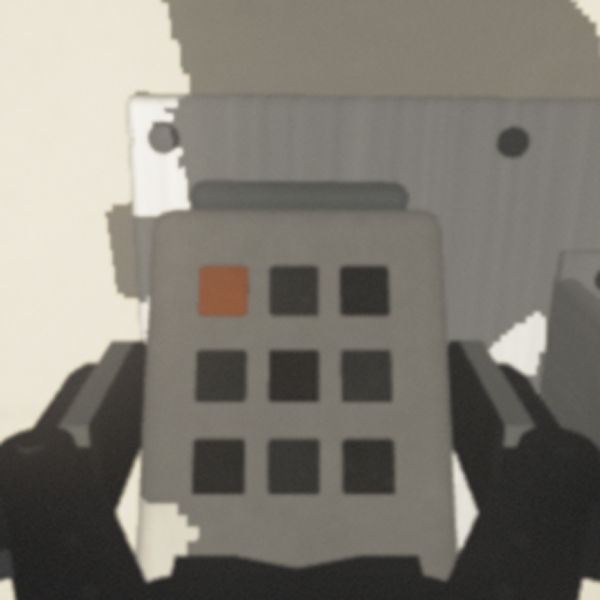

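The gap has shrunk: the lip now shows in rows 182–207, and the meter moves rigidly with the gripper. About 4 mm is left.

```bash
python3 -m jog '0.5 0 -0.9 0; 1 0 -1.7 0; 1.5 0 -2.6 0; 1.5 0 -2.6 0; 1.5 0 -2.6 0; 1.5 0 -2.6 0; 1.5 0 -2.6 0; 1.5 0 -2.6 0'; python3 -m jog '0.2 0 -0.4 0; 0.5 0 -0.9 0; 0.8 0 -1.3 0; 1 0 -1.7 0; 1 0 -1.7 0; 1 0 -1.7 0; 1 0 -1.7 0; 1 0 -1.7 0'
```

```text
time: 17.5
ee_pos: [0.5575, 0.1332, 0.0552]
tcp_rot: [4.3, 89.7, 1.2]
wrist_force: [9.9, -2.3, 4.9]
opening: 0.0666
time: 18.5
ee_pos: [0.5574, 0.1333, 0.0553]
tcp_rot: [3.9, 89.5, 0.8]
wrist_force: [14.1, -4.4, 8.2]
opening: 0.0663
```

```bash
python3 -m jog '-1 0 2 0; -2.2 0 3.9 0; -2.2 0 3.9 0; -1.7 0 3.9 0; -1.2 0 3.9 0; -0.7 0 3.9 0; -0.2 0 3.9 0; 0 0 3.9 0'
```

```text
time: 19.5
ee_pos: [0.5576, 0.1332, 0.0551]
tcp_rot: [4.1, 89.9, 1.0]
wrist_force: [-4.8, -2.1, 21.0]
opening: 0.0668
```

Contact is stiff both into the lip and into the bed, so the meter is flat and against the lip. I'll relieve the load, then release.

```bash
python3 -m jog '-1 0 0 0; -1.8 0 0 0; -1.8 0 0 0; -1.8 0 0 0; -1.8 0 0 0; -1.8 0 0 0; -1.8 0 0 0; -1.8 0 0 0'; python3 -m jog '0 0 0 0;0 0 0 0;0 0 0 0;0 0 0 0;0 0 0 0;0 0 0 0;0 0 0 0;0 0 0 0' 1; python3 -m jog '-6 0 0 0;-20 0 0 0;-50 0 0 0;-80 0 0 0;-110 0 0 0;-130 0 0 0;-145 0 0 0;-150 0 0 0'
python3 - <<'E'
from h import *
import pickle
c=shot('wrist','w6.png');pickle.dump(c,open('w6.pkl','wb'));print(tool()[0])
E
```

```text
time: 20.5
ee_pos: [0.5575, 0.1332, 0.0552]
tcp_rot: [-2.4, 89.9, -5.5]
wrist_force: [1.8, -0.6, 7.3]
opening: 0.0663
time: 21.5
ee_pos: [0.5573, 0.1333, 0.0546]
tcp_rot: [-9.4, 90.0, -12.4]
wrist_force: [-1.1, 0.4, 0.6]
opening: 0.0853
time: 22.5
ee_pos: [0.5575, 0.1334, 0.2059]
tcp_rot: [16.4, 89.9, 13.3]
wrist_force: [-0.6, 0.2, -0.4]
opening: 0.0856
[0.55747243 0.13334953 0.20568134]
```

View pics/w6.png

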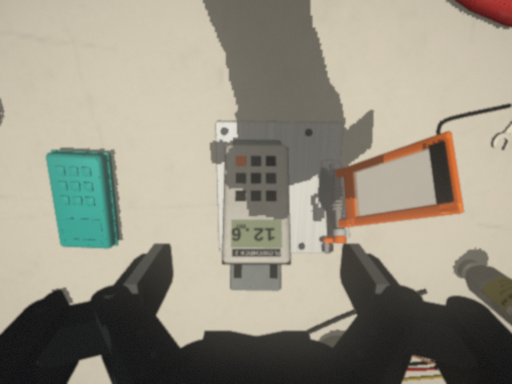

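The meter is released. It lies straight and centred (columns 225–290, bed end 231–281), display end at row 264 toward the uphill end. Next the flap: shut the fingers, turn 90° so the slim side pushes, go over and down left of the flap's edge.

Run:
```python
from h import *
import pickle
c=pickle.load(open('w6.pkl','rb'))
for p in[(438,135),(462,212),(450,174)]: print('flap edge',onz(c,*p,.173))
o=np.array([.5835,.1325,.062]);w=np.radians(-3);u=np.array([np.cos(w),np.sin(w),0]);v=np.array([-u[1],u[0],0]);ex=u*.866+np.array([0,0,.5]);n=-u*.5+np.array([0,0,.866])
for x in(-27,27): print('pred px',proj(c,o+ex*x/1e3+v*.1245+n*.1283))
for x,z in((58.5,28),(-61.5,28)): print('meter end pred',[proj(c,o+ex*x/1e3+v*y+n*z/1e3).round(1) for y in(-.033,.033)])
print(plan([.531,.305,.235],87),plan([.531,.305,.145],87),status.get_obs()['q'])
```

```text
flap edge [0.50583054 0.2465671  0.173     ]
flap edge [0.55671468 0.26876744 0.173     ]
flap edge [0.53058795 0.25727271 0.173     ]
pred px [449.18058505 126.80717007]
pred px [463.03812542 209.15073315]
meter end pred [array([220.4, 262.4]), array([292.3, 262.4])]
meter end pred [array([223.7, 140.7]), array([288.8, 140.7])]
(array([-29.3, 170. , -35.5]), np.float64(90.0)) (array([ 60.7, 170. , -35.6]), np.float64(90.0)) [1.34522266e+01 7.65592133e+00 1.01482099e+01 9.24265323e+01
 7.33955810e-04 1.64848271e+01]
```

```bash
python3 -m jog '-20 0 0 10; -32 20 -4 20; -32 50 -10 30; -32 85 -18 40; -32 115 -24 50; -32 145 -30 60; -32 163 -34 70; -32 170 -36 80' 0; python3 -c "
from h import *
print(plan([.531,.305,.145],87))"
```

```text
time: 23.55
ee_pos: [0.5297, 0.306, 0.2353]
tcp_rot: [-69.5, 89.9, -152.7]
wrist_force: [0.4, 0.2, 0.8]
opening: -0.0001
(array([90.3,  1.3,  1.1]), np.float64(9.7))
```

```bash
python3 -m jog '5 1 1 5; 20 1 1 9.7; 38 1 1 9.7; 55 1 1 9.7; 70 1 1 9.7; 82 1 1 9.7; 88 1 1 9.7; 90 1 1 9.7'; python3 -c "
from h import *
print(plan([.527,.235,.145],87),plan([.523,.150,.145],87))"
```

```text
time: 24.55
ee_pos: [0.5314, 0.3041, 0.1464]
tcp_rot: [-71.3, 90.0, -164.1]
wrist_force: [-0.6, 0.7, 0.0]
opening: 0.0001
(array([ 1.4, -1.1, 69.2]), np.float64(0.3)) (array([  1.4,  -1. , 154.3]), np.float64(0.3))
```

```bash
python3 -m jog '1 0 12 0; 1 0 22 0; 1 0 31 0; 1 0 40 0; 1 0 49 0; 1 0 58 0; 1 0 67 0; 1 0 76 0'; python3 -m jog '0 0 10 0; 0 0 20 0; 0 0 30 0; 0 0 40 0; 0 0 50 0; 0 0 60 0; 0 0 70 0; 0 0 78 0'
python3 - <<'E'
from h import *
c=shot('top')['color'];s=shot('scene')['color']
cv2.imwrite('pics/f.png',np.hstack([cv2.resize(c[140:230,110:230],(400,300),interpolation=2),cv2.resize(s[100:190,105:225],(400,300),interpolation=2)])[:,:,::-1])
E
```

```text
time: 25.55
ee_pos: [0.5277, 0.2274, 0.1453]
tcp_rot: [-28.2, 90.0, -120.9]
wrist_force: [-0.1, 1.3, -0.4]
opening: 0.0003
time: 26.55
ee_pos: [0.524, 0.1495, 0.1456]
tcp_rot: [-18.7, 90.0, -111.4]
wrist_force: [-0.3, -0.8, -0.4]
opening: 0.0001
```

View pics/f.png

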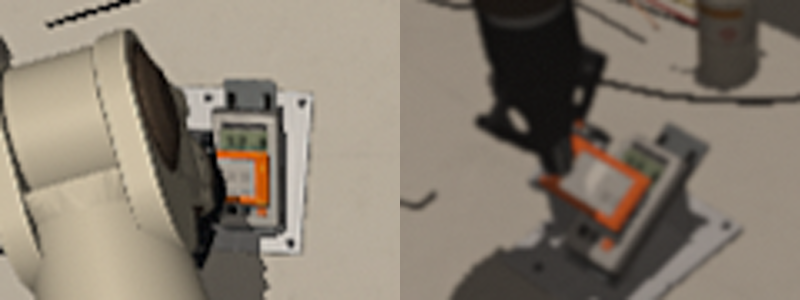

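The flap is over the meter. I'll retreat upward and back toward the robot, then check.

```bash
python3 -m jog '-15 0 0 0; -45 0 0 0; -75 0 0 0; -100 0 0 0; -115 0 -15 0; -120 0 -50 0; -120 0 -90 0; -120 0 -120 0'; python3 -m jog '0 20 -30 0; 0 50 -60 0; 0 100 -80 0; 0 150 -80 0; 0 180 -80 0; 0 180 -80 0; 0 180 -80 0; 0 180 -80 0'
python3 - <<'E'
from h import *
import pickle
b=shot('top');s=shot('scene')
c=b['color']
cv2.imwrite('pics/g.png',np.hstack([cv2.resize(c[150:225,125:225],(400,300),interpolation=2),cv2.resize(s['color'][100:190,105:225],(400,300),interpolation=2)])[:,:,::-1])
o=np.array([.5835,.1325,.062]);w=np.radians(-3);u=np.array([np.cos(w),np.sin(w),0]);v=np.array([-u[1],u[0],0]);ex=u*.866+np.array([0,0,.5]);n=-u*.5+np.array([0,0,.866])
f=lambda c,x,y,z: proj(c,o+ex*x/1e3+v*y/1e3+n*z/1e3)
for x in(-27,27): print('shut edge pred top crop',(f(b,x,-26,42)-[125,150])*4,'scene crop',(f(s,x,-26,42)-[105,100])*400/120)
for y in(-33,33): print('display end pred',(f(b,58.5,y,28)-[125,150])*4, 'low',(f(b,-61.5,y,28)-[125,150])*4)
b0=pickle.load(open('c0.pkl','rb'))[1]['color']
for nme,(x,y) in dict(gauge=(281,224),cutter=(269,139)).items():
    print(nme,np.abs(b0[y-14:y+15,x-14:x+15].astype(int)-c[y-14:y+15,x-14:x+15]).mean())
E
```

```text
time: 27.65
ee_pos: [0.5297, 0.272, 0.2667]
tcp_rot: [126.4, 89.9, 33.7]
wrist_force: [-0.3, -0.4, 0.4]
opening: -0.0001
time: 28.65
ee_pos: [0.7001, 0.3361, 0.2589]
tcp_rot: [118.7, 88.8, 26.1]
wrist_force: [-1.6, -0.3, -0.0]
opening: -0.0001
shut edge pred top crop [261.57976606 201.48052123] scene crop [214.07309864 229.74637347]
shut edge pred top crop [260.10950899 139.4528079 ] scene crop [248.1488697  177.50697862]
display end pred [271.0632985   97.08798644] low [273.93974011 233.77321674]
display end pred [189.32930984  93.42322686] low [194.68603097 230.12112163]
gauge 3.7225525168450257
cutter 3.490289338089576
```

View pics/g.png

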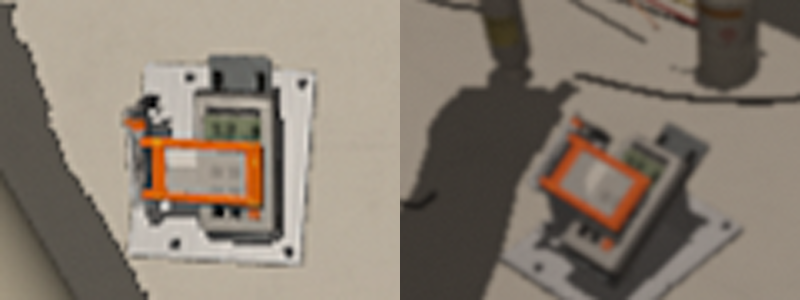

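The flap edge is at (262,140)-(262,205), against (260,139)-(261,201) predicted for shut. The meter lies straight under it. I meant to move back toward the robot but went to x = 0.70, so I'll return to a clear spot before handing in.

```bash
python3 -m jog '0 -30 0 0; 0 -70 0 0; 0 -110 0 0; 0 -150 0 0; 0 -180 0 0; 0 -200 0 0; 0 -210 0 0; 0 -210 0 0'
python3 - <<'E'
from h import *
o=status.get_obs();print(o['time'],o['ee_pos'],o['wrist_force'])
import pickle
c=camera('top')['color'];b0=pickle.load(open('c0.pkl','rb'))[1]['color']
for k,(x,y) in dict(gauge=(281,224),cutter=(269,139),ref_tape=(392,113),ref_blank=(240,225)).items():
    print(k,np.abs(b0[y-14:y+15,x-14:x+15].astype(int)-c[y-14:y+15,x-14:x+15]).mean())
bot.job_done()
E
```

```text
time: 29.75
ee_pos: [0.4911, 0.3459, 0.2545]
tcp_rot: [119.7, 88.9, 27.0]
wrist_force: [0.5, -0.5, 0.2]
opening: -0.0004
29.75 [0.49112032 0.34587766 0.25451483] [ 0.46536174 -0.49690663  0.21629164]
gauge 3.1359492667459374
cutter 2.9564011097899328
ref_tape 2.7257233452239396
ref_blank 3.2124455013872373
the job is handed in; nothing more can be done
```

The meter is on the dock's bed and the orange flap has sprung shut over it. I handed the job in at 29.75 s.

**Placing:** I gripped the grey meter across its width and let it pivot in the pads as its display end met the slope. I then slid it down until it touched the lip, pressed it flat and let go. The pressing peaked at a reading of about 21 N at the wrist. A close look after release showed it straight, centred to about 1 mm, display uphill. Its ends were within 2–3 pixels of where they should be with it at the lip.

**Flap:** I pushed it from the left with the shut fingers until it passed the snap point. Its free edge then lay within about 1 pixel of the predicted shut position.

**Final checks:** The robot was clear, with about 0.7 N at the wrist, which is sensor noise. The gauge and cutter areas changed no more than untouched reference areas.

**Disagreements:**
- **Slope angle:** a mid-placing estimate of the meter's slope was ambiguous (20° or 36°). I relied on contact forces and the later view instead.
- **Retreat move:** my first retreat went away from the robot, to x = 0.70 m, instead of back toward it. It met no notable force (1.6 N), and I moved it to a clear spot before handing in.

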